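Set out the finds for their record photographs

ROBOT

A 6-joint arm with a two-finger parallel gripper is mounted at the origin on the work surface. World frame = base frame: x ahead of the robot, y to its left, z up, the work surface at z = 0. Lengths are in m, angles in rad, forces in N, time in s.
With the tool pointing down it reaches from about 0.275 to 0.75 m from the base axis. Payload 10.2 kg.
Tool frame: the origin (TCP) lies at the very end of the fingers, on their centre line; the grasp point (between the pads) lies 19 mm behind it; z points along the fingers, y is the line along which they close (so a half turn about z gives the same grasp; the last joint's range is limited). The gripper opens to 85 mm and grips with 20 to 120 N. Pads are 22 mm wide; open, the fingers measure 114 mm over their backs; the gripper's body (76 mm by 85 mm) begins 54 mm behind the grasp point. The pads swing forward as they close: fully open they stand 13 mm farther back than shut.
Start: joints at [-1.425, 0.313, 1.498, -0, 1.331, -0.223], TCP at [0.189, -0.49, 0.231] pointing down, gripper open.
Joint ranges: [-2.94, 2.94], [-0.97, 2.17], [0.19, 2.56], [-1.23, 4.37], [0.02, 3.11], [-2.88, 2.88]. Speed limits (rad/s): [2.39, 2.39, 3.01, 3.14, 3.14, 3.14].

INTERFACE

Orientations are given as a unit quaternion [x, y, z, w].
In Python, from cell import bot, vision gives the robot as it stands.
- The arm moves only by the shell command python3 -m inch 'ROWS'. ROWS is JSON, a list of rows, each a list of 3 entries, a list of its own where there are three numbers: the closure in counts, from 0 (fully open) to 255 (shut), then the shift along the tool's x, y, z in units of 10 cm (1.0 is 10 cm), then the turn about the tool's z in units of 1.5 rad (1.0 is 1.5 rad). A call has 1 to 20 rows; each row shifts and turns the commanded pose from where the row before left it, along the tool's axes as they then stand; what a row does not reach is not made up. A row lasts 1/12 s, in which the tool goes at most 41.7 mm and 7.16 degrees, less where a joint would pass 70% of its speed; a pose out of reach is approached as far as the arm can. A call with a number of a shift or a turn outside -1 to 1 is refused whole. A call with a gripper value outside its range is refused whole. The fingers move at their own pace and stop on an object; the grip force is fixed at half the most. Time passes only in rows, so rows that do not move let the fingers close. It gives the time, the measured TCP pose, the force, the opening and the grip force at its end, in the units of the state.
- bot.state(): the state, without advancing time (a new reading comes with each control period).
- vision.camera(name): name is "side" or "top" or "wrist"; returns the picture (384x512x3 uint8, red, green, blue); there is no depth.
- vision.camera_model(name): a dict with "mtx" (3x3 intrinsics, pixels), "T" (4x4, takes a point from camera to world coordinates). Camera axes: x right, y down, z forward; pixel columns grow to the right and rows downward; lengths in m; the calibration is good to about 2 mm. A picture is of the moment at which its call begins: read the wrist's pose just before it. camera_model takes no time and is no camera call; for the wrist camera it gives the pose at the moment of the call.
- bot.job_done(): hands the job in; it is judged then, once.
Trained networks look in the newest picture that a camera, given by its name, has taken for a name from the list of things; names that differ only in an ending like _2 or _b are one class to them, and where a whole thing is asked for, a point or a joint stands for the part that bears it (a point fixed in the world has none). Each returns a list of dicts, best first, with "score" (0 to 1); they miss things now and then, are a little off and sometimes report something else, mostly with a low value. They report only what shows in the picture. A call takes as long as a camera call.
- vision.spot_in(target, camera): "xy" ([column, row] in pixels, amid what is visible of it).
- vision.place_of(target, camera): "xy" ([column, row] in pixels: a listed point, or the origin of a listed thing).
The state is a dict: "clock": time; "joints": joint angles; "qvel": joint speeds; "joint_torque": joint torques, N m; "eef_pos": TCP position; "ee_rot": TCP orientation; "ft_force": force on the tool from outside, world axes, zero at the start; "ft_torque": the same for the moment, N m; "width": opening from 0.0 (shut) to 1.0 (fully open); "gripper_force": force on a finger pad.
Only numpy, scipy, OpenCV 4.12 (cv2) and the standard library are available. Lean on these libraries where they do the work, as an engineer would, in place of code of your own. Each camera call takes 0.05 s, during which the arm holds its last target. There are 200 camera calls.

TASK

Three grey photo mats need their finds set out, left and right being as seen from the robot's side. Stand the jug upright in the circle to the left of the small upturned dark basin, stand the cork riser in the circle between the two beakers and then the cup upright on top of the riser, and lay the scale bar, markings up, in its outlined strip in front of the shallow dish; centre each piece in its outline, the cup on the riser and the bar along its strip. They are fragile: set them down rather than drop them, and leave the flask and the handled bowl where they stand.

Things in the scene. Friction and masses are not known exactly. Their poses are not given: they have to be found in the camera images.
- jug: Loose sand-coloured clay jug, 74 mm high, 0.16 kg: round foot 42 mm across, belly 62 mm across (upright sides) from 22 to 44 mm height, waist 42 mm at 60 mm, mouth 50 mm. Looped handle on its own +y side reaching 48 mm from the axis, spout on its -y side reaching 35 mm; belly clear for gripping along own x. May end turned any way about z. Origin: centre of its underside; z up.
- riser: Loose solid drum of cork, 64 mm across, 28 mm high, flat top and bottom, 0.06 kg: the riser. Origin: centre of its underside; z up.
- cup: Loose red clay cup without handle, hollow, 46 mm high, 0.09 kg: flat foot 48 mm across, 58 mm across at 12 mm height, 60 mm at the rim, wall 4 mm. Origin: centre of its underside; z up.
- scale_bar: Loose photographic scale bar, white with a black chequer on its upper face: 100 mm long (own y axis), 16 mm wide (own x), 10 mm thick, 0.05 kg. Origin: centre of its underside; z up. Either end may point either way.
- flask: Loose sand-coloured narrow-necked flask without handle or spout, 74 mm high, 56 mm across. Stands among the loose pieces; not part of the job, leave it. Origin: centre of its underside; z up.
- bowl: Loose red clay bowl, open, 80 mm across at the rim, 40 mm high, with one small looped handle on its -x side reaching 59 mm from the axis. Stands among the loose pieces; not part of the job, leave it. Origin: centre of its underside; z up.
- basin_mat: Fixed grey mat, 100 (own x) by 220 mm (own y), top 5 mm high. Fixed on it at y = -46 mm: upturned dark basin, 120 mm across at its foot, 72 mm at its flat top 53 mm above the table. The printed circle for the jug (52 mm across) is centred at x = 0, y = +70 mm. Origin: centre of the mat, on the table; own x points away from the robot, y left, turned up to 0.2 rad.
- beaker_mat: Fixed grey mat, 100 (own x) by 220 mm (own y), top 5 mm high. Fixed on it at y = +83 and -83 mm: two buff clay beakers, 46 mm across, tops 63 mm above the table. The printed circle for the riser (72 mm across) is centred on the origin. Origin: centre of the mat, on the table; own x points away from the robot, y left, turned up to 0.2 rad.
- dish_mat: Fixed grey mat, own x -63 to +91 mm, y -80 to +80 mm, top 5 mm high. Fixed on it at x = +42 mm, y = 0: shallow dark dish, 88 mm across, top 27 mm above the table. The printed strip for the scale bar (24 mm in x, 108 mm in y) is centred at x = -45 mm, y = 0. Origin: on the table, 63 mm behind the front edge; own x points away from the robot, y left, turned up to 0.2 rad.

How it is judged:
By the outcome, as a careful person would: the job done as asked, in the order asked, and still so for the second after the job is handed in, with the robot touching nothing.
It also fails if it takes over 99 s, if anything falls off the work surface, if the arm or the gripper's body presses on something with over 40 N, if the wrist force passes 120 N, or if a joint passes its speed limit or range.

## Working session

There is one attempt and no reset: what is moved stays moved. The work goes in short steps, Python scripts to look and compute and a shell command to move; the robot and the scene stay as the last step left them, time stands still between calls to the robot, and variables do not carry over. Pictures are saved under pics/ and viewed, at most 17 in all, crops included, and the job is handed in when it is done.

```bash
mkdir -p pics; ls
cat > h.py <<'E'
import numpy as np, cv2, json
from cell import bot, vision
from scipy.spatial.transform import Rotation as R
def save(cam,name):
    im=vision.camera(cam); cv2.imwrite(f'pics/{name}.png',im[:,:,::-1]); return im
def px2w(cam,xy,z,m=None):
    m=m or vision.camera_model(cam); K=np.array(m['mtx']);T=np.array(m['T'])
    d=T[:3,:3]@np.linalg.inv(K)@np.array([xy[0],xy[1],1.0]); o=T[:3,3]
    return o+d*(z-o[2])/d[2]
def w2px(cam,p,m=None):
    m=m or vision.camera_model(cam); K=np.array(m['mtx']);T=np.linalg.inv(np.array(m['T']))
    q=K@(T[:3,:3]@np.array(p)+T[:3,3]); return q[:2]/q[2]
E
python3 - <<'E'
from h import *
np.set_printoptions(precision=3,suppress=True)
s=bot.state(); print(s)
for c in ['top','side']:
    save(c,c+'0'); m=vision.camera_model(c); print(c,np.array(m['mtx'])[0,0],np.array(m['T']))
    for t,z in [('jug',0),('riser',0),('cup',0),('scale_bar',0),('flask',0),('bowl',0),('basin_mat',0),('beaker_mat',0),('dish_mat',0)]:
        for d in vision.place_of(t,c)[:2]: print(c,t,round(d['score'],2),np.round(d['xy']),px2w(c,d['xy'],z)[:2])
E
```

```text
pics
{'clock': 0.0, 'joints': array([-1.425,  0.313,  1.498,  0.   ,  1.331, -0.223]), 'qvel': array([ 0.001,  0.001,  0.001,  0.001,  0.001, -0.001]), 'joint_torque': array([ -0.   , -41.227, -25.974,  -0.   ,   0.004,   0.   ]), 'eef_pos': array([ 0.189, -0.489,  0.231]), 'ee_rot': array([ 0.983,  0.183,  0.   , -0.001]), 'ft_force': array([-0.447,  0.16 , -0.07 ]), 'ft_torque': array([ 0.005, -0.009,  0.06 ]), 'gripper_force': 0.0, 'width': 0.9976391972454559}
top 379.12677173035564 [[-0.027 -0.991  0.133  0.436]
 [-1.     0.026 -0.013  0.009]
 [ 0.01  -0.133 -0.991  0.822]
 [ 0.     0.     0.     1.   ]]
top jug 0.75 [164. 243.] [0.443 0.188]
top jug 0.56 [285. 238.] [ 0.447 -0.074]
top riser 0.7 [225. 247.] [0.431 0.057]
top cup 0.58 [400. 238.] [ 0.44  -0.323]
top scale_bar 0.76 [100. 250.] [0.433 0.323]
top flask 0.88 [165. 245.] [0.44  0.185]
top bowl 0.91 [341. 239.] [ 0.441 -0.194]
top basin_mat 0.59 [244. 171.] [0.597 0.012]
top beaker_mat 0.65 [365. 166.] [ 0.602 -0.258]
top beaker_mat 0.36 [400. 240.] [ 0.436 -0.321]
top dish_mat 0.86 [129. 166.] [0.614 0.264]
side 422.2371706708326 [[-0.851 -0.289  0.439  0.043]
 [-0.525  0.429 -0.735  0.78 ]
 [ 0.024 -0.856 -0.516  0.6  ]
 [ 0.     0.     0.     1.   ]]
side jug 0.91 [286. 200.] [ 0.452 -0.082]
side riser 0.63 [266. 227.] [0.438 0.052]
side riser 0.51 [198. 297.] [0.431 0.323]
side cup 0.52 [329. 163.] [ 0.442 -0.344]
side cup 0.21 [287. 200.] [ 0.451 -0.081]
side scale_bar 0.76 [200. 298.] [0.427 0.324]
side flask 0.72 [235. 255.] [0.441 0.182]
side flask 0.21 [288. 200.] [ 0.447 -0.083]
side bowl 0.9 [306. 183.] [ 0.45  -0.195]
side basin_mat 0.62 [198. 299.] [0.428 0.329]
side basin_mat 0.57 [222. 198.] [0.6   0.005]
side beaker_mat 0.69 [273. 159.] [ 0.601 -0.272]
side dish_mat 0.94 [155. 248.] [0.602 0.258]
```

Run:
```python
import cv2
a=cv2.imread('pics/top0.png'); cv2.imwrite('pics/top0c.png',cv2.resize(a[110:300,60:450],None,fx=2.05,fy=2.05,interpolation=cv2.INTER_CUBIC))
```

```text
(no output)
```

View pics/top0c.png

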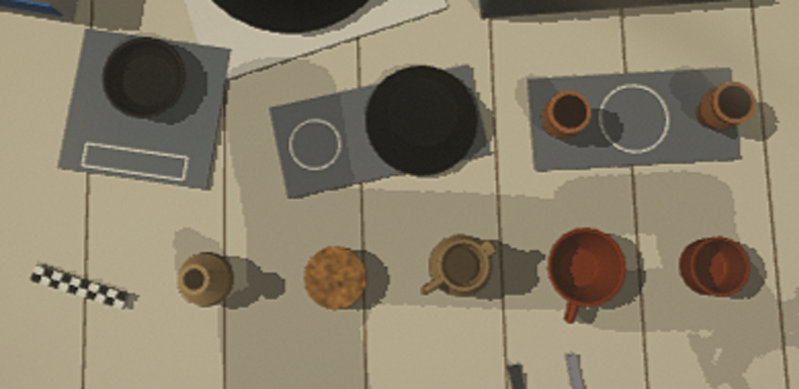

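View pics/side0.png

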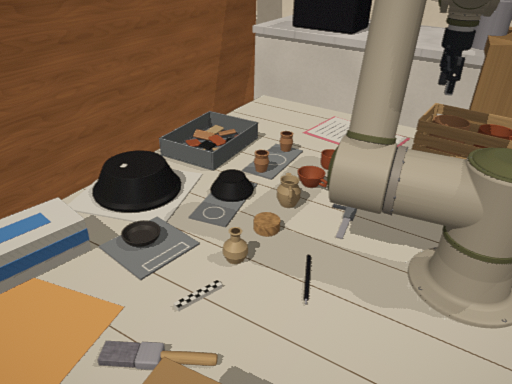

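The top view shows, left to right, bar, flask, riser, jug (handle towards lower left), bowl and cup in the front row. The mats stand behind them, with the jug circle at px (214,181), the riser circle at (369,168) and the strip at (126,188). The side view agrees. Next I'll fit the outlines and pieces in the top image.

Run:
```python
from h import *
np.set_printoptions(precision=4,suppress=True)
im=cv2.imread('pics/top0.png'); m=vision.camera_model('top')
hsv=cv2.cvtColor(im,cv2.COLOR_BGR2HSV).astype(int); g=im.astype(int).min(2); sat=hsv[:,:,1]
def W(pts,z): return np.array([px2w('top',p,z,m)[:2] for p in pts])
def pts(mask,x0,x1,y0,y1):
    r,c=np.nonzero(mask[y0:y1,x0:x1]); return np.c_[c+x0,r+y0].astype(float)
def fitc(P):
    A=np.c_[2*P,np.ones(len(P))]; s=np.linalg.lstsq(A,(P**2).sum(1),rcond=None)[0]; return s[:2],np.sqrt(s[2]+s[0]**2+s[1]**2)
for n,(x,y,r) in dict(jugC=(213.7,180.7,13),risC=(369.3,167.6,17)).items():
    x,y=int(x),int(y); loc=g[y-r-5:y+r+5,x-r-5:x+r+5]; k=np.median(loc)
    mask=g>k+35; P=pts(mask,x-r-5,x+r+5,y-r-5,y+r+5); Q=W(P,.005)
    for _ in range(4):
        c,rad=fitc(Q); e=abs(np.linalg.norm(Q-c,axis=1)-rad); Q=Q[e<.006]
    print(n,k,len(P),len(Q),c,rad)
P=pts((g>140),97,155,175,202).astype(np.float32); rc=cv2.minAreaRect(P); print('strip',len(P),rc)
b=W(cv2.boxPoints(rc),.005); print(b,b.mean(0))
def blob(mask,seed,z):
    n,l=cv2.connectedComponents(mask.astype(np.uint8)); k=l[seed[1],seed[0]]; M=(l==k); r,c=np.nonzero(M); P=np.c_[c,r].astype(np.float32)
    h=cv2.convexHull(P)[:,0]; return len(P),h
n,h=blob((sat>120)&(hsv[:,:,2]>60),(223,245),.028); e=cv2.minEnclosingCircle(W(h,.028).astype(np.float32)); print('riser',n,e)
for nm,s,z in [('cup',(408,240),.046),('bowl',(345,240),.04)]:
    n,h=blob((sat>140)&(hsv[:,:,0]<12),s,z); e=cv2.minEnclosingCircle(W(h,z).astype(np.float32)); print(nm,n,e)
# mat corners guesses (crop px)
for nm,q in dict(beak=[(527,82),(733,68),(742,158),(535,171)],basin=[(270,107),(470,66),(494,154),(290,198)],dish=[(88,29),(230,50),(210,189),(59,168)],bar=[(35,265),(32,279),(133,293),(127,307)],
  jughs=[(425,291),(492,245)]).items():
    w=W(np.array(q)/2.05+[60,110],.005 if nm not in('bar','jughs') else (.01 if nm=='bar' else .045)); print(nm,w.mean(0)); print(w)
for t in ['jug','cup','riser','scale_bar']:
  for c in ['top']:
    print(t,[ (round(d['score'],2),np.round(d['xy'],1)) for d in vision.spot_in(t,c)[:2]])
```

```text
jugC 80.0 98 43 [0.5712 0.087 ] 0.0326612500889518
risC 88.0 114 72 [ 0.5969 -0.2635] 0.03621214598094058
strip 203 ((124.0, 190.5), (54.0, 21.0), 0.0)
[[0.5378 0.3303]
 [0.5839 0.3315]
 [0.5808 0.2144]
 [0.5348 0.214 ]] [0.5593 0.2726]
riser 723 ((0.4363690912723541, 0.058282721787691116), 0.031508781015872955)
cup 556 ((0.4368860721588135, -0.3204217255115509), 0.03398798406124115)
bowl 920 ((0.4312376379966736, -0.1903945356607437), 0.04791468381881714)
beak [ 0.5947 -0.2649]
[[ 0.6387 -0.1515]
 [ 0.6486 -0.376 ]
 [ 0.5499 -0.3771]
 [ 0.5417 -0.1551]]
basin [0.5892 0.0069]
[[ 0.6182  0.1255]
 [ 0.6579 -0.0906]
 [ 0.561  -0.1123]
 [ 0.5197  0.1052]]
dish [0.6203 0.257 ]
[[0.7094 0.3217]
 [0.6821 0.1683]
 [0.5315 0.1893]
 [0.558  0.3486]]
bar [0.4339 0.3197]
[[0.4567 0.3682]
 [0.4424 0.3708]
 [0.4253 0.2669]
 [0.4113 0.2728]]
jughs [ 0.4415 -0.0661]
[[ 0.4198 -0.0319]
 [ 0.4632 -0.1002]]
jug [(0.63, array([287.2, 237.3]))]
cup [(0.92, array([406.3, 238.8]))]
riser [(0.69, array([221. , 249.8]))]
scale_bar [(0.84, array([ 99.8, 250.7]))]
```

```bash
cat >> h.py <<'E'
def yaw(s=None):
    s=s or bot.state(); x=R.from_quat(s['ee_rot']).as_matrix()[:,0]; return np.arctan2(x[1],x[0])
def to(p,y=None):
    s=bot.state(); M=R.from_quat(s['ee_rot']).as_matrix(); d=M.T@(np.array(p)-s['eef_pos'])*10
    t=0 if y is None else -((y-yaw(s)+np.pi)%(2*np.pi)-np.pi)/1.5
    print('shift',np.round(d,3),'turn',round(t,3),'tcp',np.round(s['eef_pos'],4),'yaw',round(yaw(s),3),'w',round(s['width'],3))
E
Z='[0,[0.278,-0.212,0],0]'; T='[0,[0,0,0],-0.0786]'
python3 -m inch '[[0,[0.278,-0.213,0],0],[0,[0.278,-0.213,0],0],[0,[0.278,-0.213,0],0],[0,[0.278,-0.213,0],0],[0,[0.278,-0.213,0],0],[0,[0.278,-0.213,0],0],[0,[0.278,-0.213,0],0],[0,[0.278,-0.213,0],0],[0,[0.278,-0.213,0],0],[0,[0.278,-0.213,0],0],[0,[0.278,-0.213,0],0],[0,[0.278,-0.213,0],0],[0,[0.278,-0.213,0],0],[0,[0.278,-0.213,0],0]]'
python3 -m inch '[[0,[0,0,0],-0.0786],[0,[0,0,0],-0.0786],[0,[0,0,0],-0.0786],[0,[0,0,0],-0.0786],[0,[0,0,0],-0.0786],[0,[0,0,0],-0.0786],[0,[0,0,0],-0.0786],[0,[0,0,0],-0.0786],[0,[0,0,0],-0.0786],[0,[0,0,0],-0.0786],[0,[0,0,0],-0.0786],[0,[0,0,0],-0.0786],[0,[0,0,0],-0.0786],[0,[0,0,0],-0.0786],[0,[0,0,0],-0.0786],[0,[0,0,0],0],[0,[0,0,0],0]]'
python3 - <<'E'
from h import *
np.set_printoptions(precision=4,suppress=True)
to([.445,-.071,.2],2.137)
save('wrist','w1'); m=vision.camera_model('wrist'); print(np.array(m['T']),np.array(m['mtx']))
print(vision.place_of('jug','wrist')[:2],w2px('wrist',[.445,-.071,0],m))
E
```

```text
clock: 2.37
eef_pos: [0.4454, -0.0695, 0.2315]
ee_rot: [0.983, 0.183, 0.0, 0.0]
ft_force: [1.1, -0.2, -0.5]
width: 0.997
gripper_force: 0.0
clock: 3.78
eef_pos: [0.4448, -0.0713, 0.2313]
ee_rot: [0.483, 0.876, 0.0, 0.0]
ft_force: [-0.1, 0.7, 0.2]
width: 0.997
gripper_force: 0.0
shift [0.001 0.003 0.313] turn -0.002 tcp [ 0.4448 -0.0713  0.2313] yaw 2.134 w 0.997
[[ 0.8453  0.5135  0.1473  0.4075]
 [ 0.5342 -0.8127 -0.2326 -0.0117]
 [ 0.0002  0.2753 -0.9614  0.3732]
 [ 0.      0.      0.      1.    ]] [[285.3941   0.     255.3572]
 [  0.     285.3941 192.1648]
 [  0.       0.       1.    ]]
[{'xy': [258.5, 161.8], 'score': 0.76}] [255.329  165.5321]
```

View pics/w1.png

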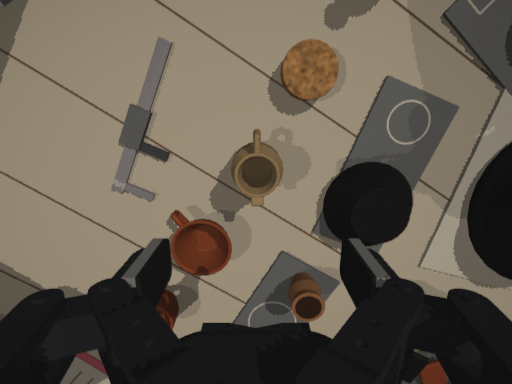

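The wrist view shows the jug with its mouth at about (258,171), the handle pointing up and the spout down. The basin mat's circle is at (409,122), and the cork riser's top is at (310,69).

Run:
```python
from h import *
np.set_printoptions(precision=4,suppress=True)
m=vision.camera_model('wrist'); im=cv2.imread('pics/w1.png')
for z,y in [(0.074,0),(.033,0),(0,0)]: print(z,w2px('wrist',[.445,-.071,z],m))
for q,z in [((258,171),.074),((408.5,122),.005),((310,69),.028),((258.5,161.8),0)]: print(q,px2w('wrist',q,z,m))
g=im.astype(int).min(2); x0,x1,y0,y1=378,440,92,152
sub=g[y0:y1,x0:x1]; r,c=np.nonzero(sub>np.median(sub)+25); Q=np.array([px2w('wrist',(a+x0,b+y0),.005,m)[:2] for a,b in zip(c,r)])
c=np.array([.575,.08])
Q=Q[np.linalg.norm(Q-px2w('wrist',(408.5,122),.005,m)[:2],axis=1)<.034]
for _ in range(6):
    A=np.c_[2*Q,np.ones(len(Q))]; s=np.linalg.lstsq(A,(Q**2).sum(1),rcond=None)[0]; c=s[:2]; rad=np.sqrt(s[2]+c@c); Q=Q[abs(np.linalg.norm(Q-c,axis=1)-rad)<.005]
print('circ',c,rad,len(Q))
cv2.imwrite('pics/w1c.png',cv2.resize(im[110:230,190:450],None,fx=3,fy=3,interpolation=cv2.INTER_CUBIC))
```

```text
0.074 [255.3405 178.3041]
0.033 [255.3347 170.5816]
0 [255.3309 165.5354]
(258, 171) [ 0.4431 -0.0627  0.074 ]
(408.5, 122) [0.5772 0.0792 0.005 ]
(310, 69) [0.4354 0.0587 0.028 ]
(258.5, 161.8) [ 0.4459 -0.0645  0.    ]
circ [0.577  0.0788] 0.026054466757080907 249
```

View pics/w1c.png

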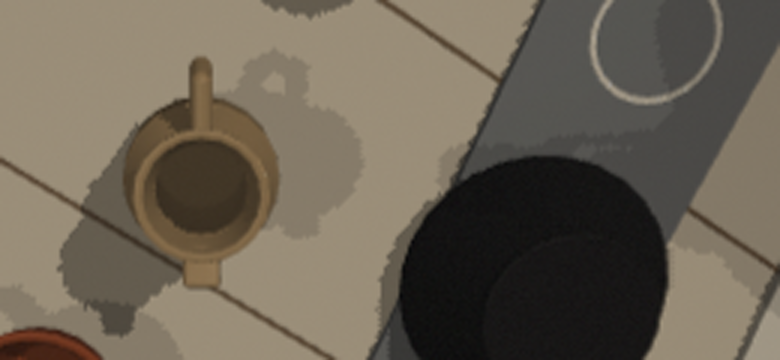

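```bash
python3 -m inch '[[0,[0.034,0.036,0.2],0],[0,[0,0,0.3],0],[0,[0,0,0.35],0],[0,[0,0,0.35],0],[0,[0,0,0.35],0],[0,[0,0,0.3],0],[0,[0,0,0.2],0],[0,[0,0,0.16],0],[0,[0,0,0],0],[255,[0,0,0],0],[255,[0,0,0],0],[255,[0,0,0],0],[255,[0,0,0],0],[255,[0,0,0],0],[255,[0,0,0],0],[255,[0,0,0],0],[255,[0,0,0],0]]'
python3 - <<'E'
from h import *
to([.577,.0788,.09],np.pi/2+.182)
E
```

```text
clock: 5.3
eef_pos: [0.4467, -0.0668, 0.012]
ee_rot: [0.481, 0.876, 0.0, 0.001]
ft_force: [-2.2, 1.0, 8.1]
width: 0.676
gripper_force: 63.5
shift [ 0.528  1.882 -0.779] turn 0.256 tcp [ 0.4467 -0.0668  0.012 ] yaw 2.137 w 0.676
```

```bash
python3 -m inch '[[255,[0,0,-0.1],0],[255,[0,0,-0.3],0],[255,[0,0,-0.38],0],[255,[0.066,0.235,0],0],[255,[0.066,0.235,0],0],[255,[0.066,0.235,0],0],[255,[0.066,0.235,0],0],[255,[0.066,0.235,0],0],[255,[0.066,0.235,0],0],[255,[0.066,0.235,0],0],[255,[0.066,0.235,0],0],[255,[0,0,0],0.064],[255,[0,0,0],0.064],[255,[0,0,0],0.064],[255,[0,0,0],0.064],[255,[0,0,0],0],[255,[0,0,0],0]]'
python3 - <<'E'
from h import *
to([.577,.0788,.014],np.pi/2+.182)
a=save('wrist','w2'); b=save('side','s2')
cv2.imwrite('pics/c2.png',np.hstack([a,cv2.resize(b[120:260,140:340],(512,384))])[:,:,::-1][:, :]) 
i=cv2.imread('pics/c2.png'); cv2.imwrite('pics/c2.png',cv2.resize(i,(800,300)))
E
```

```text
clock: 6.72
eef_pos: [0.5764, 0.079, 0.0894]
ee_rot: [0.639, 0.769, 0.0, 0.0]
ft_force: [1.1, -0.2, -2.6]
width: 0.681
gripper_force: 65.6
shift [-0.003  0.005  0.754] turn 0.002 tcp [0.5764 0.079  0.0894] yaw 1.756 w 0.681
```

View pics/c2.png

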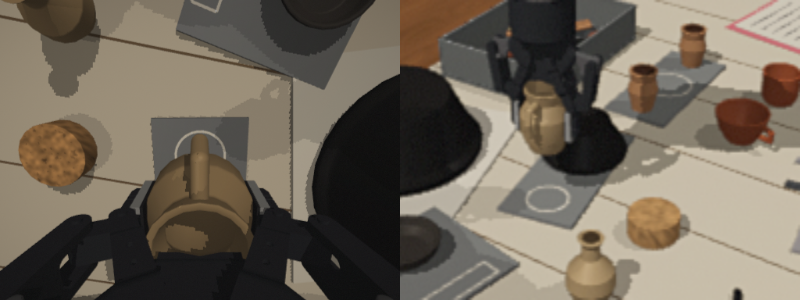

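```bash
python3 -m inch '[[255,[0,0.005,0.2],0],[255,[0,0,0.25],0],[255,[0,0,0.15],0],[255,[0,0,0.07],0],[255,[0,0,0.03],0],[255,[0,0,0],0],[255,[0,0,0],0]]'
python3 -m inch '[[255,[0,0,0.01],0],[255,[0,0,0],0],[255,[0,0,0],0]]'
```

```text
clock: 7.4
eef_pos: [0.5774, 0.079, 0.0193]
ee_rot: [0.64, 0.769, 0.0, 0.001]
ft_force: [0.8, 0.2, -1.3]
width: 0.679
gripper_force: 65.6
clock: 7.65
eef_pos: [0.577, 0.0791, 0.0178]
ee_rot: [0.64, 0.769, 0.0, 0.0]
ft_force: [-0.2, -0.5, -1.3]
width: 0.681
gripper_force: 65.6
```

```bash
python3 -m inch '[[255,[0,0,0.01],0],[255,[0,0,0],0],[255,[0,0,0],0]]'
python3 -m inch '[[255,[0,0,0.01],0],[255,[0,0,0],0],[255,[0,0,0],0]]'
```

```text
clock: 7.9
eef_pos: [0.5771, 0.0791, 0.0171]
ee_rot: [0.64, 0.769, 0.0, 0.0]
ft_force: [-2.7, 0.5, 5.1]
width: 0.679
gripper_force: 66.3
clock: 8.15
eef_pos: [0.5771, 0.0791, 0.017]
ee_rot: [0.64, 0.769, 0.0, 0.0]
ft_force: [-6.3, -0.6, 15.4]
width: 0.68
gripper_force: 67.3
```

```bash
python3 -m inch '[[255,[0,0,-0.01],0],[150,[0,0,0],0],[80,[0,0,0],0],[0,[0,0,0],0],[0,[0,0,0],0],[0,[0,0,0],0],[0,[0,0,0],0],[0,[0,0,0],0],[0,[0,0,-0.1],0],[0,[0,0,-0.3],0],[0,[0,0,-0.4],0],[0,[0,0,-0.4],0],[0,[0,0,-0.4],0],[0,[0,0,-0.3],0],[0,[0,0,0],0],[0,[0,0,0],0]]'
python3 - <<'E'
from h import *
np.set_printoptions(precision=4,suppress=True)
a=save('wrist','w3'); b=vision.camera('top')
c=np.hstack([a[100:300,150:350],cv2.resize(b[150:210,180:240],(200,200))])[:,:,::-1]
cv2.imwrite('pics/c3.png',cv2.resize(c,(800,400),interpolation=cv2.INTER_CUBIC))
for z in (0,.005,.074): print(w2px('wrist',[.577,.0788,z]))
to([.4355,.0585,.15],np.pi/2+.05)
E
```

```text
clock: 9.48
eef_pos: [0.5772, 0.0791, 0.2084]
ee_rot: [0.64, 0.769, 0.001, 0.002]
ft_force: [-0.2, 0.6, -0.6]
width: 0.998
gripper_force: 0.0
[256.0657 169.9902]
[256.0703 170.8089]
[256.1505 184.9551]
shift [ 0.052 -1.42   0.557] turn 0.088 tcp [0.5762 0.0791 0.2054] yaw 1.753 w 0.998
```

View pics/c3.png

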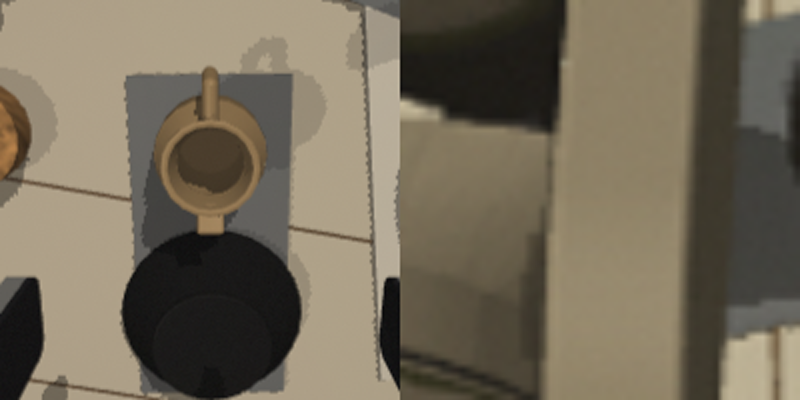

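The jug stands upright, with its mouth at wrist px (255,184) against the expected (256,185), so it is centred to about 1 mm. Next is the riser.

```bash
python3 -m inch '[[0,[0.013,-0.35,0],0],[0,[0.013,-0.35,0],0],[0,[0.013,-0.36,0],0],[0,[0.013,-0.36,0.1],0],[0,[0,0,0.3],0.046],[0,[0,0,0.4],0.046],[0,[0,0,0.4],0],[0,[0,0,0.35],0],[0,[0,0,0.25],0],[0,[0,0,0.15],0],[0,[0,0,0.05],0],[0,[0,0,0],0],[255,[0,0,0],0],[255,[0,0,0],0],[255,[0,0,0],0],[255,[0,0,0],0],[255,[0,0,0],0],[255,[0,0,0],0],[255,[0,0,0],0],[255,[0,0,0],0]]'
python3 - <<'E'
from h import *
to([.5969,-.2635,.12],np.pi/2+.044)
E
```

```text
clock: 11.25
eef_pos: [0.4368, 0.0584, 0.0077]
ee_rot: [0.691, 0.723, 0.001, 0.001]
ft_force: [-2.1, 0.1, 7.5]
width: 0.724
gripper_force: 64.1
shift [-3.288  1.458 -1.118] turn 0.0 tcp [0.4368 0.0584 0.0077] yaw 1.615 w 0.724
```

```bash
python3 -m inch '[[255,[0,0,-0.15],0],[255,[0,0,-0.35],0],[255,[0,0,-0.4],0],[255,[0,0,-0.3],0],[255,[-0.274,0.1215,0],0],[255,[-0.274,0.1215,0],0],[255,[-0.274,0.1215,0],0],[255,[-0.274,0.1215,0],0],[255,[-0.274,0.1215,0],0],[255,[-0.274,0.1215,0],0],[255,[-0.274,0.1215,0],0],[255,[-0.274,0.1215,0],0],[255,[-0.274,0.1215,0],0],[255,[-0.274,0.1215,0],0],[255,[-0.274,0.1215,0],0],[255,[-0.274,0.1215,0],0],[255,[0,0,0],0],[255,[0,0,0],0],[255,[0,0,0],0]]'
python3 - <<'E'
from h import *
np.set_printoptions(precision=4,suppress=True)
to([.5969,-.2635,.0127],np.pi/2+.044)
a=save('wrist','w4')
i=a[:,:,::-1]; cv2.imwrite('pics/c4.png',i)
for p in [[.5969,-.2635,.005],[.5969,-.2635,.145]]: print(w2px('wrist',p))
E
```

```text
clock: 12.83
eef_pos: [0.5963, -0.263, 0.1268]
ee_rot: [0.691, 0.723, 0.0, 0.0]
ft_force: [-0.3, 1.1, 0.6]
width: 0.726
gripper_force: 65.6
shift [-0.006  0.006  1.141] turn 0.0 tcp [ 0.5963 -0.263   0.1268] yaw 1.615 w 0.726
[255.8514 187.8877]
[256.538  263.0269]
```

View pics/c4.png

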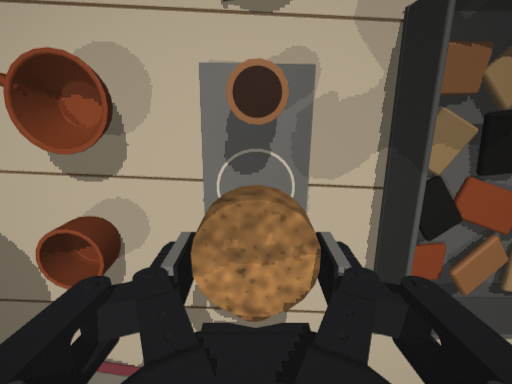

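The riser is held level over its mat. The circle's top edge is at (256,150), and the riser spans columns 193–320 and rows 186–318.

Run:
```python
from h import *
np.set_printoptions(precision=4,suppress=True)
m=vision.camera_model('wrist'); i=cv2.imread('pics/w4.png').astype(int)
u=np.array([np.cos(1.615),np.sin(1.615)]); v=np.array([u[1],-u[0]]); s=bot.state()['eef_pos']
g=i[140:186,210:300].min(2); r,c=np.nonzero(g>np.median(g)+35); Q=np.array([px2w('wrist',(a+210,b+140),.005,m)[:2] for a,b in zip(c,r)])
for _ in range(6):
    f=lambda p:np.linalg.norm(Q-p,axis=1)-.0357
    from scipy.optimize import least_squares
    p=least_squares(f,[.5969,-.2635],loss='soft_l1',f_scale=.001).x
print('circle',p,len(Q),np.abs(f(p)).mean())
# predicted silhouette of riser if centred at tcp
for z in (.1185+.001,.1475):
  for k in (1,-1): print(z,k,w2px('wrist',[*(s[:2]+k*.032*u),z],m),w2px('wrist',[*(s[:2]+k*.032*v),z],m))
print(m['T'][:3,3] if hasattr(m['T'],'shape') else m['T'])
```

```text
circle [ 0.5963 -0.2625] 182 0.0006512609249617007
0.1195 1 [255.414  184.2928] [311.3831 238.7209]
0.1195 -1 [255.2132 287.422 ] [199.2069 238.5672]
0.1475 1 [255.471  199.9134] [322.5198 264.1043]
0.1475 -1 [255.2259 320.3288] [188.1235 263.9343]
[ 0.593  -0.1924  0.2688]
```

```bash
python3 -m inch '[[255,[0.004,0,0.2],0],[255,[0,0,0.35],0],[255,[0,0,0.3],0],[255,[0,0,0.15],0],[255,[0,0,0.08],0],[255,[0,0,0.03],0],[255,[0,0,0],0],[255,[0,0,0],0]]'
python3 -m inch '[[255,[0,0,0.012],0],[255,[0,0,0],0],[255,[0,0,0],0]]'
python3 -m inch '[[255,[0,0,0.01],0],[255,[0,0,0],0],[255,[0,0,0],0]]'
```

```text
clock: 13.55
eef_pos: [0.5971, -0.2633, 0.0169]
ee_rot: [0.691, 0.723, 0.0, 0.001]
ft_force: [-0.1, -0.1, -0.1]
width: 0.725
gripper_force: 65.6
clock: 13.8
eef_pos: [0.5967, -0.2633, 0.0148]
ee_rot: [0.691, 0.723, 0.0, 0.0]
ft_force: [-0.5, -0.1, 0.1]
width: 0.724
gripper_force: 65.6
clock: 14.05
eef_pos: [0.5964, -0.2632, 0.0131]
ee_rot: [0.691, 0.723, -0.0, -0.0]
ft_force: [0.4, -0.3, -0.4]
width: 0.724
gripper_force: 65.6
```

```bash
python3 -m inch '[[255,[0.006,0,0.006],0],[255,[0,0,0],0],[255,[0,0,0],0]]'
python3 -m inch '[[255,[0,0,0.005],0],[255,[0,0,0],0],[255,[0,0,0],0]]'
```

```text
clock: 14.3
eef_pos: [0.5966, -0.2628, 0.0128]
ee_rot: [0.691, 0.723, -0.0, 0.0]
ft_force: [-1.0, -1.2, 2.6]
width: 0.721
gripper_force: 66.1
clock: 14.55
eef_pos: [0.5966, -0.2629, 0.0128]
ee_rot: [0.691, 0.723, -0.0, 0.0]
ft_force: [-3.0, -1.5, 7.2]
width: 0.723
gripper_force: 66.6
```

```bash
python3 -m inch '[[255,[0,0,-0.005],0],[150,[0,0,0],0],[80,[0,0,0],0],[0,[0,0,0],0],[0,[0,0,0],0],[0,[0,0,0],0],[0,[0,0,0],0],[0,[0,0,0],0],[0,[0,0,-0.1],0],[0,[0,0,-0.3],0],[0,[0,0,-0.4],0],[0,[0,0,-0.4],0],[0,[0,0,-0.4],0],[0,[0,0,-0.3],0],[0,[0,0,0],0],[0,[0,0,0],0],[0,[0,0,0],0]]'
python3 - <<'E'
from h import *
np.set_printoptions(precision=4,suppress=True)
a=save('wrist','w5'); m=vision.camera_model('wrist')
cv2.imwrite('pics/c5.png',a[:,:,::-1])
for t in('cup','riser'):
  for d in vision.place_of(t,'wrist')[:2]: print(t,d,px2w('wrist',d['xy'],0 if t=='cup' else .005,m))
hsv=cv2.cvtColor(a,cv2.COLOR_RGB2HSV).astype(int)
M=((hsv[:,:,1]>130)&(hsv[:,:,0]>8)).astype(np.uint8)
print([w2px('wrist',[.5965,-.2628,z],m) for z in(.005,.033)])
to([.437,-.3204,.2])
E
```

```text
clock: 15.97
eef_pos: [0.5961, -0.2623, 0.202]
ee_rot: [0.691, 0.723, -0.0, -0.001]
ft_force: [0.4, 0.0, -0.7]
width: 1.0
gripper_force: 0.0
cup {'xy': [129.5, 215.1], 'score': 0.77} [ 0.4373 -0.3277  0.    ]
riser {'xy': [254.3, 170.0], 'score': 0.93} [ 0.5944 -0.2607  0.005 ]
[array([255.9838, 171.7638]), array([256.004 , 176.9179])]
shift [-0.51  -1.615  0.014] turn 0 tcp [ 0.596  -0.2623  0.2011] yaw 1.615 w 1.002
```

View pics/c5.png

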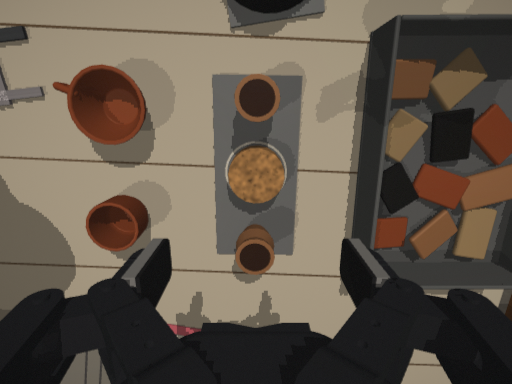

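The riser sits concentric in its circle, at about (256,174) against a circle centre of (256,172). The cup's rim is near (113,226), so I'll move above it.

```bash
python3 -m inch '[[0,[-0.115,-0.323,0],0],[0,[-0.115,-0.323,0],0],[0,[-0.115,-0.323,0],0],[0,[-0.115,-0.323,0],0],[0,[-0.115,-0.323,0],0],[0,[0,0,0],0],[0,[0,0,0],0],[0,[0,0,0],0]]'
python3 - <<'E'
from h import *
np.set_printoptions(precision=4,suppress=True)
a=save('wrist','w6'); m=vision.camera_model('wrist'); s=bot.state()
for d in vision.place_of('cup','wrist')[:2]: print(d,px2w('wrist',d['xy'],0,m))
hsv=cv2.cvtColor(a,cv2.COLOR_RGB2HSV).astype(int)
M=((hsv[:,:,1]>140)&((hsv[:,:,0]<10)|(hsv[:,:,0]>172))).astype(np.uint8)
n,l,st,ce=cv2.connectedComponentsWithStats(M); 
k=min([j for j in range(1,n) if st[j,4]>500],key=lambda j:np.hypot(*(ce[j]-[256,175]))); print(st[k])
h=cv2.convexHull(np.argwhere(l==k)[:,::-1].astype(np.float32))[:,0]
# fit silhouette: union of rim/foot circle
th=np.linspace(0,2*np.pi,60)
def sil(p):
    P=[w2px('wrist',[p[0]+r*np.cos(t),p[1]+r*np.sin(t),z],m) for r,z in((.03,.046),(.029,.012),(.024,0)) for t in th]
    return cv2.convexHull(np.array(P,np.float32))
from scipy.optimize import minimize
def cost(p): S=sil(p); return np.mean([abs(cv2.pointPolygonTest(S,(float(a),float(b)),True)) for a,b in h])
o=minimize(cost,s['eef_pos'][:2],method='Nelder-Mead',options=dict(initial_simplex=s['eef_pos'][:2]+np.array([[0,0],[.005,0],[0,.005]]))); print(o.x,o.fun)
to([*o.x,.02])
E
```

```text
clock: 16.78
eef_pos: [0.438, -0.327, 0.2022]
ee_rot: [0.691, 0.723, 0.0, -0.0]
ft_force: [1.0, -0.2, 0.2]
width: 1.0
gripper_force: 0.0
{'xy': [255.0, 170.5], 'score': 0.84} [ 0.438  -0.3272  0.    ]
[ 227  148   54   56 2307]
[ 0.4363 -0.3265] 0.9772914647757067
shift [ 0.002 -0.021  1.821] turn 0 tcp [ 0.4384 -0.3267  0.2021] yaw 1.616 w 1.001
```

```bash
python3 -m inch '[[0,[0.002,-0.012,0.2],0],[0,[0,0,0.4],0],[0,[0,0,0.4],0],[0,[0,0,0.4],0],[0,[0,0,0.3],0],[0,[0,0,0.15],0],[0,[0,0,0.07],0],[0,[0,0,0],0],[255,[0,0,0],0],[255,[0,0,0],0],[255,[0,0,0],0],[255,[0,0,0],0],[255,[0,0,0],0],[255,[0,0,0],0],[255,[0,0,0],0],[255,[0,0,0],0]]'
python3 -m inch '[[255,[0,0,-0.15],0],[255,[0,0,-0.35],0],[255,[0,0,-0.4],0],[255,[0,0,-0.3],0],[255,[0,0,0],0],[255,[0,0,0],0]]'
python3 - <<'E'
from h import *
to([.5965,-.2628,.13],np.pi/2+.044)
E
```

```text
clock: 18.22
eef_pos: [0.4373, -0.3277, 0.0125]
ee_rot: [0.691, 0.723, -0.0, 0.002]
ft_force: [0.7, 1.8, 6.9]
width: 0.686
gripper_force: 64.0
clock: 18.72
eef_pos: [0.437, -0.3276, 0.1326]
ee_rot: [0.691, 0.723, -0.0, 0.002]
ft_force: [-0.2, -0.4, -1.2]
width: 0.689
gripper_force: 64.8
shift [0.576 1.622 0.029] turn 0.0 tcp [ 0.437  -0.3276  0.1326] yaw 1.615 w 0.689
```

```bash
python3 -m inch '[[255,[0.096,0.27,0],0],[255,[0.096,0.27,0],0],[255,[0.096,0.27,0],0],[255,[0.096,0.27,0],0],[255,[0.096,0.27,0],0],[255,[0.096,0.27,0],0],[255,[0,0,0],0],[255,[0,0,0],0],[255,[0,0,0],0]]'
python3 - <<'E'
from h import *
np.set_printoptions(precision=4,suppress=True)
to([.5965,-.2628,.0455],np.pi/2+.044)
a=save('wrist','w7'); b=save('side','s7'); m=vision.camera_model('wrist'); s=bot.state()['eef_pos']
u=np.array([np.cos(1.615),np.sin(1.615)]); v=np.array([u[1],-u[0]]); z=s[2]-.0125
for k in(1,-1): print([w2px('wrist',[*(s[:2]+k*.03*w),z+.046],m) for w in(u,v)])
c=np.hstack([a,cv2.resize(b[60:210,200:400],(512,384))])[:,:,::-1]; cv2.imwrite('pics/c7.png',cv2.resize(c,(800,300)))
E
```

```text
clock: 19.47
eef_pos: [0.5949, -0.2622, 0.1292]
ee_rot: [0.691, 0.723, -0.0, -0.001]
ft_force: [0.1, -0.9, -1.8]
width: 0.688
gripper_force: 65.0
shift [-0.008  0.017  0.837] turn 0.0 tcp [ 0.5949 -0.2622  0.1292] yaw 1.615 w 0.688
[array([255.3056, 214.2213]), array([324.6271, 279.4264])]
[array([255.3024, 336.4381]), array([185.9945, 279.3819])]
```

View pics/c7.png

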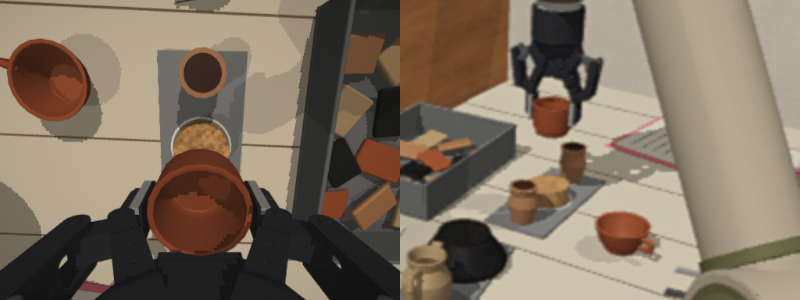

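Run:
```python
import cv2
i=cv2.imread('pics/w7.png'); cv2.imwrite('pics/w7c.png',cv2.resize(i[140:340,156:356],(800,800))[:600] if 0 else cv2.resize(i[140:340,156:356],(600,600),interpolation=cv2.INTER_CUBIC))
```

```text
(no output)
```

View pics/w7c.png

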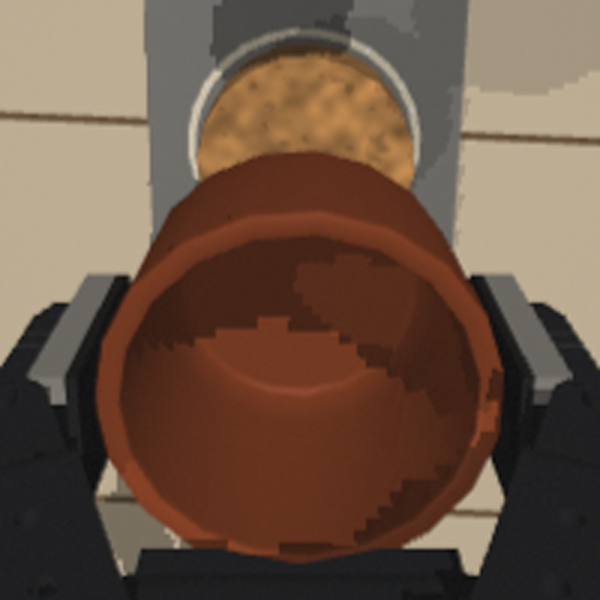

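The cup hangs upright in the grip, its rim spanning rows 211–327 and columns 189–323. The riser is behind it, centred on column 258.

Run:
```python
from h import *
from scipy.optimize import least_squares
m=vision.camera_model('wrist'); s=bot.state()['eef_pos']
u=np.array([np.cos(1.615),np.sin(1.615)]); v=np.array([u[1],-u[0]])
def f(p):
    c=s[:2]+p[0]*u+p[1]*v
    P=np.array([w2px('wrist',[*(c+.03*(np.cos(t)*u+np.sin(t)*v)),p[2]],m) for t in np.linspace(0,2*np.pi,181)])
    return np.array([P[:,1].min()-210.7,P[:,1].max()-327.3,P[:,0].min()-188.7,P[:,0].max()-323.3])
o=least_squares(f,[0,0,.16]); print(o.x,o.fun)
# foot front edge seen at crop row 152 -> silhouette top
for z in(0,.012): print(w2px('wrist',[*(s[:2]+(o.x[0]+(.024 if z==0 else .029))*u),o.x[2]-.046+z],m), (152/3+140))
# riser top far edge crop row 52, left/right edges
print(px2w('wrist',(256,140+52/3),.033,m), 'pred far edge', [.5965,-.2628]+.032*u)
```

```text
[-1.05697914e-04  3.06285479e-04  1.58158596e-01] [-0.69162428  0.7861701   0.6516762  -0.65155075]
[255.36031785 193.32267744] 190.66666666666666
[255.35123327 190.60493091] 190.66666666666666
[ 0.59386497 -0.23031063  0.033     ] pred far edge [ 0.59508594 -0.23083126]
```

```bash
python3 -m inch '[[255,[-0.003,0.014,0.15],0],[255,[0,0,0.25],0],[255,[0,0,0.2],0],[255,[0,0,0.11],0],[255,[0,0,0.05],0],[255,[0,0,0],0],[255,[0,0,0],0],[255,[0,0,0],0]]'
python3 -m inch '[[255,[0,0,0.015],0],[255,[0,0,0],0],[255,[0,0,0],0]]'
python3 -m inch '[[255,[0,0,0.01],0],[255,[0,0,0],0],[255,[0,0,0],0]]'
python3 -m inch '[[255,[0,0,0.01],0],[255,[0,0,0],0],[255,[0,0,0],0]]'
```

```text
clock: 20.23
eef_pos: [0.5977, -0.263, 0.056]
ee_rot: [0.691, 0.723, 0.0, 0.001]
ft_force: [0.1, 0.6, -1.7]
width: 0.686
gripper_force: 65.0
clock: 20.48
eef_pos: [0.5972, -0.2626, 0.0534]
ee_rot: [0.691, 0.723, 0.0, 0.0]
ft_force: [0.1, -0.2, -1.5]
width: 0.688
gripper_force: 65.0
clock: 20.73
eef_pos: [0.5971, -0.2625, 0.0519]
ee_rot: [0.691, 0.723, 0.0, -0.0]
ft_force: [-0.2, -0.3, -0.2]
width: 0.69
gripper_force: 65.0
clock: 20.98
eef_pos: [0.5971, -0.2625, 0.0509]
ee_rot: [0.691, 0.723, 0.0, -0.0]
ft_force: [0.3, -0.1, -1.3]
width: 0.692
gripper_force: 65.0
```

```bash
python3 -m inch '[[255,[0,-0.007,0.015],0],[255,[0,0,0],0],[255,[0,0,0],0]]'
python3 -m inch '[[255,[0,0,0.01],0],[255,[0,0,0],0],[255,[0,0,0],0]]'
python3 -m inch '[[255,[0,0,0.01],0],[255,[0,0,0],0],[255,[0,0,0],0]]'
```

```text
clock: 21.23
eef_pos: [0.5964, -0.2625, 0.0494]
ee_rot: [0.691, 0.723, -0.0, -0.0]
ft_force: [-0.6, -0.4, -1.1]
width: 0.687
gripper_force: 65.0
clock: 21.48
eef_pos: [0.5964, -0.2625, 0.0484]
ee_rot: [0.691, 0.723, -0.0, -0.0]
ft_force: [0.3, 0.1, -0.9]
width: 0.687
gripper_force: 65.0
clock: 21.73
eef_pos: [0.5964, -0.2625, 0.0474]
ee_rot: [0.691, 0.723, -0.0, -0.0]
ft_force: [-0.3, -0.4, -1.1]
width: 0.686
gripper_force: 65.0
```

```bash
python3 -m inch '[[255,[0,0,0.01],0],[255,[0,0,0],0],[255,[0,0,0],0]]'
python3 -m inch '[[255,[0,0,0.01],0],[255,[0,0,0],0],[255,[0,0,0],0]]'
```

```text
clock: 21.98
eef_pos: [0.5964, -0.2626, 0.0464]
ee_rot: [0.691, 0.723, -0.0, -0.0]
ft_force: [-0.4, 0.1, -0.7]
width: 0.689
gripper_force: 65.0
clock: 22.23
eef_pos: [0.5965, -0.2626, 0.0456]
ee_rot: [0.691, 0.723, 0.0, 0.0]
ft_force: [0.2, -0.0, 0.1]
width: 0.688
gripper_force: 65.0
```

```bash
python3 -m inch '[[255,[0,0,0.005],0],[255,[0,0,0],0],[255,[0,0,0],0]]'
python3 -m inch '[[200,[0,0,0],0],[150,[0,0,0],0],[80,[0,0,0],0],[0,[0,0,0],0],[0,[0,0,0],0],[0,[0,0,0],0],[0,[0,0,0],0],[0,[0,0,0],0],[0,[0,0,-0.1],0],[0,[0,0,-0.3],0],[0,[0,0,-0.4],0],[0,[0,0,-0.4],0],[0,[0,0,-0.3],0],[0,[0,0,0],0],[0,[0,0,0],0],[0,[0,0,0],0]]'
python3 - <<'E'
from h import *
np.set_printoptions(precision=4,suppress=True)
a=save('wrist','w8'); b=save('side','s8'); m=vision.camera_model('wrist')
print([w2px('wrist',[.5965,-.2626,z],m) for z in(.005,.033,.079)])
c=np.hstack([cv2.resize(a[90:240,156:356],(533,400)),cv2.resize(b[120:190,240:310],(267,267+133))])[:,:,::-1]; cv2.imwrite('pics/c8.png',c)
to([.562,.267,.2],np.pi/2-.168)
E
```

```text
clock: 22.48
eef_pos: [0.5966, -0.2626, 0.0456]
ee_rot: [0.691, 0.723, 0.0, 0.0]
ft_force: [-1.8, 1.2, 4.6]
width: 0.684
gripper_force: 65.5
clock: 23.82
eef_pos: [0.5961, -0.2624, 0.1945]
ee_rot: [0.691, 0.723, -0.0, -0.001]
ft_force: [-0.1, -0.2, -0.7]
width: 1.0
gripper_force: 0.0
[array([256.0275, 172.9379]), array([256.046 , 178.3138]), array([256.0845, 189.5081])]
shift [ 5.303 -0.104 -0.055] turn 0.142 tcp [ 0.596  -0.2623  0.1936] yaw 1.615 w 1.0
```

View pics/c8.png

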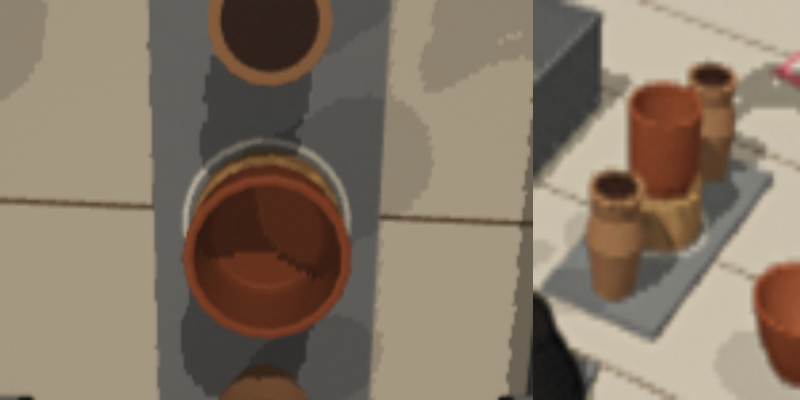

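Run:
```python
from h import *
m=vision.camera_model('wrist'); i=cv2.imread('pics/w8.png').astype(int)
print(i[138:172,256].tolist()); print(i[205:224,256].tolist())
u=np.array([np.cos(1.615),np.sin(1.615)])
for n,r,z in[('circ',.036,.005),('circ_in',.0345,.005),('ris',.032,.033),('rim',.03,.079),('rim_in',.026,.079),('cup12',.029,.045)]:
    print(n,[np.round(w2px('wrist',[*(np.array([.5965,-.2626])+k*r*u),z],m)[1],1) for k in(1,-1)])
```

```text
[[62, 62, 64], [61, 63, 64], [62, 64, 64], [66, 69, 72], [73, 80, 85], [74, 81, 85], [59, 63, 65], [46, 50, 53], [36, 45, 55], [27, 42, 58], [37, 61, 84], [50, 82, 114], [50, 82, 114], [45, 73, 106], [28, 47, 87], [26, 42, 83], [22, 40, 82], [30, 49, 97], [40, 63, 121], [40, 64, 125], [34, 58, 115], [29, 49, 99], [25, 37, 73], [26, 41, 79], [25, 41, 78], [24, 40, 78], [24, 40, 78], [26, 40, 78], [24, 41, 78], [24, 40, 78], [25, 40, 79], [24, 38, 78], [25, 41, 79], [26, 41, 78]]
[[27, 45, 90], [26, 45, 90], [26, 44, 89], [26, 44, 89], [26, 44, 89], [25, 43, 88], [27, 44, 88], [26, 44, 89], [33, 53, 106], [40, 64, 125], [35, 58, 117], [40, 55, 99], [54, 58, 68], [54, 56, 57], [46, 48, 49], [47, 48, 49], [47, 48, 49], [47, 48, 49], [47, 48, 49]]
circ [np.float64(142.2), np.float64(202.0)]
circ_in [np.float64(143.5), np.float64(200.8)]
ris [np.float64(148.8), np.float64(206.2)]
rim [np.float64(157.5), np.float64(219.6)]
rim_in [np.float64(161.9), np.float64(215.7)]
cup12 [np.float64(153.2), np.float64(207.2)]
```

The cup stands upright on the riser, with its rim at (256,186), offset by about 1.5 mm, which is acceptable. Next is the scale bar.

```bash
python3 -m inch '[[0,[0.2,-0.045,0],0],[0,[0.368,-0.085,0],0],[0,[0.368,-0.085,0],0],[0,[0.368,-0.085,0],0],[0,[0.368,-0.085,0],0],[0,[0.368,-0.085,0],0],[0,[0.368,-0.085,0],0],[0,[0.368,-0.085,0],0],[0,[0.368,-0.085,0],0],[0,[0.368,-0.085,0],0],[0,[0.368,-0.085,0],0],[0,[0.368,-0.085,0],0],[0,[0.368,-0.085,0],0],[0,[0.368,-0.085,0],0],[0,[0.368,-0.085,0],0],[0,[0.368,-0.085,0],0],[0,[0.168,-0.04,0],0]]'
python3 -m inch '[[0,[0,0,0],0.0773],[0,[0,0,0],0.0773],[0,[0,0,0],0.0773],[0,[0,0,0],0],[0,[0,0,0],0],[0,[0,0,0],0]]'
python3 - <<'E'
from h import *
np.set_printoptions(precision=4,suppress=True)
a=save('wrist','w9'); m=vision.camera_model('wrist'); to([.434,.32,.19],1.267)
for d in vision.place_of('scale_bar','wrist')[:2]: print(d,px2w('wrist',d['xy'],0,m))
for d in vision.place_of('dish_mat','wrist')[:2]: print(d,px2w('wrist',d['xy'],0,m))
cv2.imwrite('pics/c9.png',cv2.resize(a,(768,576),interpolation=cv2.INTER_CUBIC)[:,:,::-1])
E
```

```text
clock: 25.33
eef_pos: [0.4324, 0.3228, 0.1941]
ee_rot: [0.69, 0.724, -0.001, -0.001]
ft_force: [0.0, 0.3, 0.4]
width: 0.996
gripper_force: 0.0
clock: 25.83
eef_pos: [0.4343, 0.3195, 0.1945]
ee_rot: [0.805, 0.593, -0.0, -0.0]
ft_force: [-0.0, -0.3, -0.8]
width: 0.994
gripper_force: 0.0
shift [ 0.004 -0.005  0.047] turn 0.002 tcp [0.4343 0.3195 0.1947] yaw 1.27 w 1.002
{'xy': [257.1, 167.3], 'score': 0.93} [0.4376 0.3235 0.    ]
{'xy': [406.1, 177.2], 'score': 0.56} [0.6061 0.2587 0.    ]
```

View pics/c9.png

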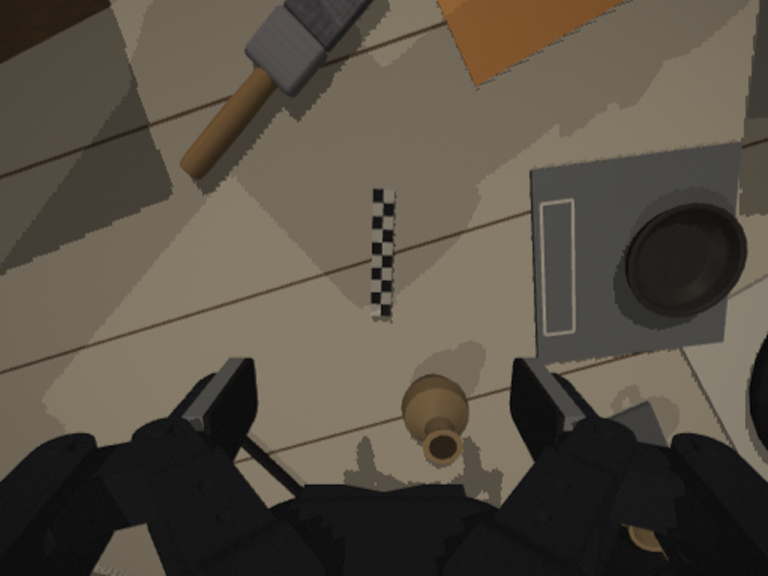

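The bar lies along the tool's x-axis from px (256,127) to (255,212). The strip is outlined at about (360,134)–(384,223) in front of the dish.

Run:
```python
from h import *
np.set_printoptions(precision=4,suppress=True)
m=vision.camera_model('wrist')
f=lambda Q,z:np.array([px2w('wrist',np.array(q)/1.5,z,m)[:2] for q in Q])
b=f([(373,189),(395,191),(372,317),(393,320)],.01); d=b[:2].mean(0)-b[2:].mean(0); print('bar',b.mean(0),np.arctan2(d[1],d[0]),np.linalg.norm(d),b[1]-b[0])
s=f([(540,202),(573,199),(576,334),(543,337)],.005); d=s[:2].mean(0)-s[2:].mean(0); print('strip',s.mean(0),np.arctan2(d[1],d[0]),np.linalg.norm(d),s)
c=b.mean(0); to([*c,.004])
```

```text
bar [0.435  0.3215] 1.2584161005687062 0.10162254173238647 [ 0.0152 -0.0062]
strip [0.5644 0.2682] 1.4029823752629933 0.11140028866458682 [[0.5615 0.3258]
 [0.5859 0.3205]
 [0.5685 0.2106]
 [0.5417 0.2161]]
shift [0.021 0.001 1.909] turn 0 tcp [0.4344 0.3195 0.1949] yaw 1.269 w 1.0
```

```bash
python3 -m inch '[[130,[0.021,0.001,0.2],0],[130,[0,0,0.35],0],[130,[0,0,0.4],0],[130,[0,0,0.4],0],[130,[0,0,0.3],0],[130,[0,0,0.15],0],[130,[0,0,0.07],0],[130,[0,0,0],0],[130,[0,0,0],0],[130,[0,0,0],0]]'
```

```text
clock: 26.82
eef_pos: [0.436, 0.322, 0.0095]
ee_rot: [0.806, 0.592, 0.001, 0.0]
ft_force: [-0.6, 0.1, -0.6]
width: 0.494
gripper_force: 0.0
```

```bash
python3 -m inch '[[130,[0,0,0.05],0],[130,[0,0,0],0],[200,[0,0,0],0],[255,[0,0,0],0],[255,[0,0,0],0],[255,[0,0,0],0],[255,[0,0,0],0],[255,[0,0,0],0]]'
python3 -m inch '[[255,[0,0,-0.1],0],[255,[0,0,-0.3],0],[255,[0,0,-0.4],0],[255,[0,0,-0.3],0],[255,[0,0,0],0],[255,[0,0,0],0]]'
python3 - <<'E'
from h import *
to([.5635,.2675,.09],1.403)
E
```

```text
clock: 27.48
eef_pos: [0.4353, 0.3217, 0.0035]
ee_rot: [0.806, 0.592, 0.0, 0.0]
ft_force: [-1.6, -1.7, 4.7]
width: 0.166
gripper_force: 59.2
clock: 27.98
eef_pos: [0.4356, 0.3219, 0.1147]
ee_rot: [0.806, 0.592, 0.002, 0.0]
ft_force: [0.1, -0.4, -1.5]
width: 0.16
gripper_force: 58.7
shift [-0.138  1.382  0.25 ] turn -0.09 tcp [0.4356 0.3219 0.1147] yaw 1.268 w 0.16
```

```bash
python3 -m inch '[[255,[-0.028,0.276,0],0],[255,[-0.028,0.276,0],0],[255,[-0.028,0.276,0],0],[255,[-0.028,0.276,0],0],[255,[-0.028,0.276,0],0],[255,[0,0,0],-0.045],[255,[0,0,0],-0.045],[255,[0,0,0],0],[255,[0,0,0],0],[255,[0,0,0],0]]'
python3 - <<'E'
from h import *
np.set_printoptions(precision=4,suppress=True)
a=save('wrist','w10'); to([.5644,.2682,.009],1.403)
cv2.imwrite('pics/c10.png',cv2.resize(a[60:330,76:436],(800,600),interpolation=cv2.INTER_CUBIC)[:,:,::-1])
E
```

```text
clock: 28.82
eef_pos: [0.5621, 0.2671, 0.1123]
ee_rot: [0.765, 0.645, -0.001, -0.0]
ft_force: [-0.2, 0.1, -0.4]
width: 0.161
gripper_force: 58.8
shift [0.015 0.02  1.036] turn -0.001 tcp [0.5622 0.2671 0.1126] yaw 1.401 w 0.16
```

View pics/c10.png

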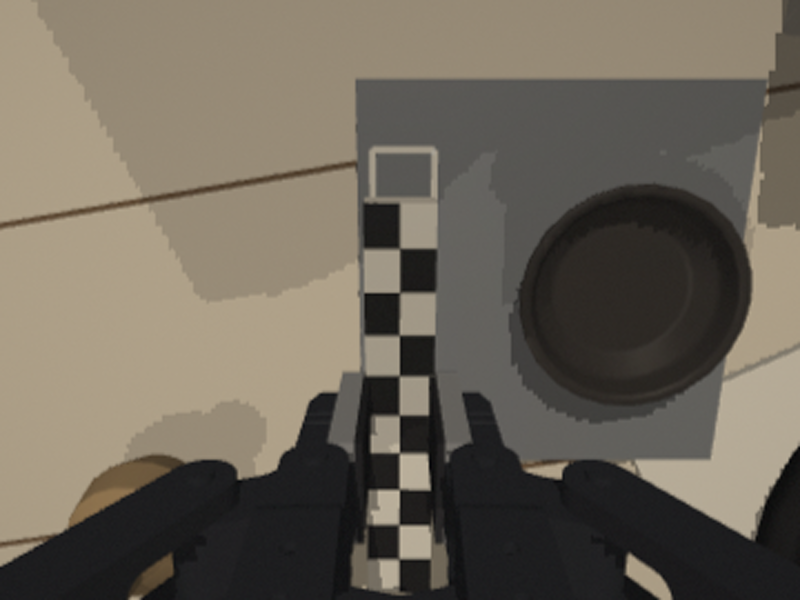

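Run:
```python
from h import *
np.set_printoptions(precision=4,suppress=True)
m=vision.camera_model('wrist'); s=bot.state()['eef_pos']; y=yaw(); u=np.array([np.cos(y),np.sin(y)]); v=np.array([u[1],-u[0]])
f=lambda q,z:(px2w('wrist',np.array(q)/2.2222+[76,60],z,m)[:2]-s[:2])
for n,q,z in[('bar end',(400,200),s[2]-.0035+.01),('strip end',(403.5,147),.005),('strip L',(370,190),.005),('strip R',(437,190),.005),('mat left top',(356,79),.005),('mat left lower',(361,330),.005),('mat back',(768,79),.005)]:
    w=f(q,z); print(n,w@u,w@v)
```

```text
bar end 0.052295533033690625 0.000130229093390919
strip end 0.0574214538849572 0.0016977685645216158
strip L 0.041017887129783694 -0.011344823806992066
strip R 0.041039528264522875 0.014836936440439654
mat left top 0.08214627913324454 -0.01608910025824829
mat left lower -0.016841339719215573 -0.015758336649097596
mat back 0.0822697972985517 0.1375438013100524
```

The bar's far end is at wrist px (256,150) and the strip's far end at (258,126). The bar is parallel to the strip and needs 1.7 mm along tool y.

```bash
python3 -m inch '[[255,[0,0.016,0.15],0],[255,[0,0,0.3],0],[255,[0,0,0.3],0],[255,[0,0,0.15],0],[255,[0,0,0.08],0],[255,[0,0,0.03],0],[255,[0,0,0],0],[255,[0,0,0],0],[255,[0,0,0],0]]'
python3 -m inch '[[255,[0,0,0.015],0],[255,[0,0,0],0],[255,[0,0,0],0]]'
python3 -m inch '[[255,[0,0,0.01],0],[255,[0,0,0],0],[255,[0,0,0],0]]'
```

```text
clock: 29.62
eef_pos: [0.5649, 0.267, 0.0134]
ee_rot: [0.764, 0.645, 0.001, 0.0]
ft_force: [-0.0, 0.2, -1.0]
width: 0.162
gripper_force: 58.8
clock: 29.87
eef_pos: [0.5643, 0.2668, 0.0108]
ee_rot: [0.764, 0.645, 0.0, 0.0]
ft_force: [1.0, -0.4, -0.2]
width: 0.158
gripper_force: 58.8
clock: 30.12
eef_pos: [0.5642, 0.2667, 0.0095]
ee_rot: [0.764, 0.645, -0.0, -0.0]
ft_force: [-0.9, 0.3, -1.4]
width: 0.166
gripper_force: 58.8
```

```bash
python3 -m inch '[[255,[0,0,0.008],0],[255,[0,0,0],0],[255,[0,0,0],0]]'
python3 -m inch '[[255,[0,0,0.007],0],[255,[0,0,0],0],[255,[0,0,0],0]]'
```

```text
clock: 30.37
eef_pos: [0.5641, 0.2667, 0.0086]
ee_rot: [0.764, 0.645, -0.0, -0.0]
ft_force: [0.5, 0.7, -0.3]
width: 0.16
gripper_force: 58.8
clock: 30.62
eef_pos: [0.5642, 0.2667, 0.0085]
ee_rot: [0.764, 0.645, 0.0, 0.0]
ft_force: [-2.1, -1.0, 5.2]
width: 0.158
gripper_force: 59.5
```

```bash
python3 -m inch '[[200,[0,0,0],0],[170,[0,0,0],0],[160,[0,0,0],0],[160,[0,0,0],0],[160,[0,0,0],0],[160,[0,0,-0.1],0],[160,[0,0,-0.3],0],[160,[0,0,-0.4],0],[160,[0,0,-0.4],0],[160,[0,0,-0.4],0],[160,[0,0,-0.3],0],[160,[0,0,0],0],[160,[0,0,0],0],[160,[0,0,0],0]]'
python3 - <<'E'
from h import *
np.set_printoptions(precision=4,suppress=True)
a=save('wrist','w11'); save('side','s11')
cv2.imwrite('pics/c11.png',cv2.resize(a[60:330,76:436],(800,600),interpolation=cv2.INTER_CUBIC)[:,:,::-1]); to([.45,.0,.3])
E
```

```text
clock: 31.78
eef_pos: [0.5637, 0.2666, 0.1973]
ee_rot: [0.764, 0.645, -0.001, -0.0]
ft_force: [0.0, -0.6, 0.3]
width: 0.373
gripper_force: 0.0
shift [-2.819 -0.676 -1.03 ] turn 0 tcp [0.5636 0.2665 0.1965] yaw 1.402 w 0.374
```

View pics/c11.png

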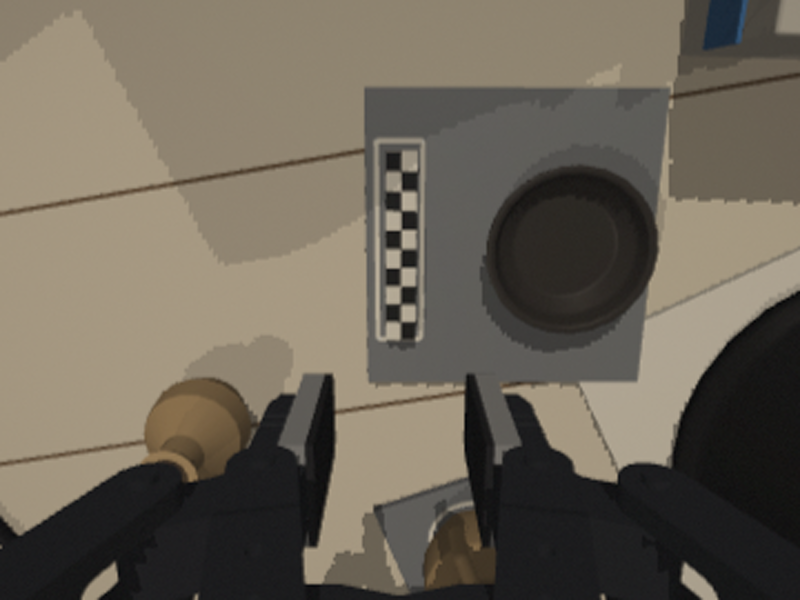

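View pics/s11.png

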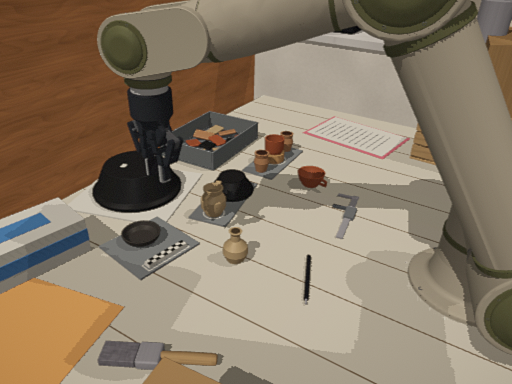

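The bar lies in its strip, markings up, spanning crop rows 150–340 against 138–342 for the outline. I'll check the lengthwise offset, allowing for parallax.

Run:
```python
from h import *
m=vision.camera_model('wrist'); s=bot.state()['eef_pos']; y=yaw(); u=np.array([np.cos(y),np.sin(y)]); v=np.array([u[1],-u[0]])
f=lambda q,z:(px2w('wrist',np.array(q)/2.2222+[76,60],z,m)[:2]-s[:2])
for n,q,z in[('bar',[(402,150),(402,339)],.015),('strip',[(400,138),(400,342)],.005),('cols bar',[(386,240),(418,240)],.015),('cols strip',[(375,240),(424,240)],.005),('mat',[(367,87),(370,383)],.005)]:
    w=np.array([f(a,z) for a in q]); print(n,w@u,w@v,(w@u).mean(),(w@v).mean())
```

```text
bar [ 0.05202957 -0.04793954] [0.0011741 0.001412 ] 0.0020450149352325385 0.0012930517392912412
strip [ 0.05744656 -0.05338411] [0.00017233 0.0003396 ] 0.0020312276898996028 0.0002559642948492263
cols bar [0.00649829 0.00651932] [-0.00700222  0.00956625] 0.006508807532841649 0.0012820173311904577
cols strip [0.00451326 0.00454645] [-0.01309351  0.01306212] 0.0045298545173361885 -1.5696215014661397e-05
mat [ 0.08221495 -0.0782644 ] [-0.01636559 -0.01671892] 0.0019752744450178827 -0.016542257020108437
```

```bash
python3 -c "
from cell import bot; print(bot.job_done())"
```

```text
the job is handed in; nothing more can be done
None
```

I handed the job in at about 32 s: jug in its circle, riser in its circle with the cup upright on top, and scale bar markings up in its strip, each centred to about 1–1.5 mm by the wrist camera (the cup could be up to about 2.5 mm off), with the flask and bowl not touched.

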